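# Unpin the spark guard and open its top half

## Task

Draw the locking pin straight up out of the spark guard's gate and park it in the notch of the pin rest: neck in the notch, collar lying flat on the notched shelf behind its lips, let go and never dropped to the bench. Then swing only the top half of the gate towards you until it stands about square to the guard, leaving the pin parked, and let go. The bottom half stays shut and bolted, and the hammer, disc and hub stay where they are.

Things in the scene. Friction and masses are not known exactly. Their poses are not given: they have to be found in the camera images.
- pin: Loose steel locking pin, about 0.15 kg, round about z (up). Origin: centre of the collar's underside. In mm, above it: collar 26 dia, 6 thick; round grip 18 dia from 6 to 54 up. Below: neck 9 dia for 21, short taper, shank 14 dia from 26 to 56 down, tapered tip to 60 down. Starts upright in the guard's bore, collar on the top ear, locking the gate's top half.
- guard: Fixed steel spark guard, a low frame with a split gate in front and a small vise behind it. Origin: on the bench, in the gate's plane, midway between hinge axis and bore (200 mm apart along y). x points through the gate, away from the robot at yaw 0; y points to the hinge side. Hinge post 168 mm high, pin post 155 mm, side wings 93 mm.
- bore (a point): Mouth of the vertical bore: hole centre on the upper face of the guard's top ear, 155 mm above the bench. The pin passes three ears with 17 mm holes (guard 145-155, gate 118-128, guard 100-110 mm above the bench). With the pin home its origin is here; it is clear when lifted more than 60 mm.
- gate_hinge (a point): Point on the vertical hinge axis of both gate halves, 165 mm above the bench.
- gate_grip (a point): Grip rod of the top half: upright round rod 14 mm in diameter, fixed to the panel, rising from its top edge (165 mm above the bench) to 225 mm. This point is on its axis, 203 mm above the bench, 120 mm from the hinge axis; it moves with the gate. The panel is 6 mm thick, 12 mm at its top edge.
- gate_top (a joint): Angle of the gate's top half (97 to 165 mm above the bench, reaching 215 mm from the hinge), rad: 0 shut, growing as its free edge swings towards the guard's -x, towards the robot (clockwise from above), stop at 1.8. Stiff hinge, about 0.15 N m: it stays where left.
- gate_low (a joint): Angle of the gate's bottom half (panel 14 to 90 mm above the bench), 0 shut, opening the same way. It is shut and bolted and must stay so.
- bolt (a joint): Travel of the barrel bolt on the bottom half, m: 0 is thrown (bolted), grows as it is drawn towards the hinge. Leave alone.
- rest: Fixed steel pin rest, left or right of the guard: foot 100 x 70 x 12 mm, column, level notched shelf 64 mm wide, 6 mm thick, upper face 100 mm above the bench. Origin: on the bench below the notch seat. The notch is a slot 13 mm wide along the rest's x axis, open to -x: the pin's neck comes in moving along +x; the 14 mm shank does not pass down through the slot.
- seat (a point): Seat of the notch, on the shelf's upper face on the slot's centre line: the parked pin's origin belongs here. The slot ends 6.5 mm beyond it on +x; on -x it flares from 20 mm away to a mouth about 36 mm wide 38 mm away. Two lips 3 mm high, either side of the slot, lie 18 to 22 mm from the seat on -x: the collar passes above them, then is lowered.
- hammer: Loose hammer lying on the bench in front of the guard, a bystander, 220 mm long; its x axis runs along the handle to the head, origin under it.
- disc: Loose black grinding disc 100 mm in diameter, 6 mm thick with a 9 mm thick hub, lying in front of the guard, a bystander. Origin under its centre.
- hub: Loose turned steel hub shaped like a spool, 84 mm in diameter and 70 mm high, standing on the other side of the guard from the pin rest, a bystander. Origin under its centre.
There are look-alikes about, which are no part of the job. Of the things like the pin, leave any that is orange; of the rest the larger one is meant.

How it is judged:
By the outcome, as a careful person would: the job done as asked, in the order asked, and still so for the second after the job is handed in, with the robot touching nothing.
It also fails if it takes over 69 s, if anything falls off the work surface, if the arm or the gripper's body presses on something with over 40 N, if the wrist force passes 120 N, or if a joint passes its speed limit or range.

## Robot

A 7-joint arm with a two-finger parallel gripper is mounted at the origin on the work surface. World frame = base frame: x ahead of the robot, y to its left, z up, the work surface at z = 0. Lengths are in m, angles in rad, forces in N, time in s.
With the tool pointing down it reaches from about 0.4 to 0.85 m from the base axis. Payload 4.5 kg.
Tool frame: the origin (TCP) lies midway between the tips of the shut fingers; the grasp point (between the pads) lies 19 mm behind it; z points along the fingers, y is the direction in which the jaws open and shut (so a half turn about z gives the same grasp; the last joint's range is limited). The gripper opens to 88 mm and grips with 3 to 60 N. Pads are 18 mm wide; open, the fingers measure 123 mm over their backs; the gripper's body (75 mm by 187 mm) begins 45 mm behind the grasp point.
Start: joints at [1.287, 0.689, -0.195, 1.565, 0.157, 0.902, -0.215], TCP at [0.195, -0.594, 0.239] pointing down, gripper open.
Joint ranges: [-3.01, 3.01], [-0.46, 2.08], [-1.47, 1.51], [0.13, 2.56], [-1, 4.14], [0.04, 2.09], [-2.66, 2.66]. Speed limits (rad/s): [2.57, 2.57, 3.14, 3.14, 3.14, 3.14, 3.14].

## Interface

Orientations are given as a unit quaternion [x, y, z, w].
In Python, from plant import r gives the robot as it stands. The module is installed in compiled form; this text tells all that it offers.
- The arm moves only by the shell command python3 -m jog 'ROWS' [FORCE]. ROWS is JSON, a list of rows, each an object with "translation": the shift along the tool's x, y, z in units of 40 mm (1.0 is 40 mm), a list of three; "twist": the turn about the tool's z in units of 6 degrees (1.0 is 6 degrees); "claw": the opening in per cent of the stroke, from 0 (shut) to 100 (fully open). A call has 1 to 20 rows; each row shifts and turns the commanded pose from where the row before left it, along the tool's axes as they then stand; what a row does not reach is not made up. A row lasts 1/12 s, in which the tool goes at most 41.7 mm and 7.16 degrees, less where a joint would pass 70% of its speed; a pose out of reach is approached as far as the arm can. A call is refused whole if a number of a shift passes 1 or a number of a turn 1, either way. A call with a gripper value outside its range is refused whole. The fingers move at their own pace and stop on an object; FORCE is the grip in N (left out, the last holds). Time passes only in rows, so rows that do not move let the fingers close. It gives the time, the measured TCP pose, the force and the opening at its end, in the units of the state.
- r.get_state(): the state, without advancing time (a new reading comes with each control period).
- r.snapshot(name): name is "side" or "top" or "wrist"; returns a dict with "img" (400x640x3 uint8, red, green, blue), "fx", "fy", "cx", "cy" (pixels), "origin" and "rotation" of the camera in the world; the wrist camera has in their place "T_tool_cam" (4x4, takes a point from camera to tool coordinates, whose origin is the TCP and whose axes are the flange's). Camera axes: x right, y up, looking along -z (the intrinsics and any distortion apply to the point x, -y, -z); pixel columns grow to the right and rows downward; lengths in m; the calibration is good to about 2 mm. A picture is of the moment at which its call begins: read the wrist's pose just before it. There is no depth.
- r.finish_job(): hands the job in, once; it reports no verdict.
Trained networks look in the newest picture that a camera, given by its name, has taken for a name from the list of things; names that differ only in an ending like _2 or _b are one class to them, and where a whole thing is asked for, a point or a joint stands for the part that bears it (a point fixed in the world has none). Each returns a list of dicts, best first, with "confidence" (0 to 1); they miss things now and then, are a little off and sometimes report something else, mostly with a low value. They report only what shows in the picture. A call takes as long as a camera call. They do not tell look-alikes from the thing itself.
- r.spot_in(label, camera): "rect" ([left, top, right, bottom] in pixels, round what is visible of it).
- r.spot_point(label, camera): "location" ([row, column] in pixels: a listed point, or the origin of a listed thing).
The state is a dict: "clock": time; "q": joint angles; "qd": joint speeds; "joint_torque": joint torques, N m; "tool_pos": TCP position; "eef_rot": TCP orientation; "contact_force": force on the tool from outside, world axes, zero at the start; "moment": the same for the moment, N m; "opening": opening from 0.0 (shut) to 1.0 (fully open).
Only numpy, scipy, OpenCV 4.12 (cv2) and the standard library are available. Lean on these libraries where they do the work, as an engineer would, in place of code of your own. Each camera call takes 0.05 s, during which the arm holds its last target. There are 200 camera calls.

## Working session

There is one attempt and no reset: what is moved stays moved. The work goes in short steps, Python scripts to look and compute and a shell command to move; the robot and the scene stay as the last step left them, time stands still between calls to the robot, and variables do not carry over. Pictures are saved under pics/ and viewed, about 8 in all and at most 12, crops included, and the job is handed in when it is done.

```bash
mkdir -p pics; cat > h.py <<'E'
import numpy as np, cv2
from plant import r
from scipy.spatial.transform import Rotation as R
def cam(s,st=None):
    if "origin" in s: return np.array(s["origin"]),np.array(s["rotation"])
    st=st or r.get_state(); T=np.eye(4);T[:3,:3]=R.from_quat(st["eef_rot"]).as_matrix();T[:3,3]=st["tool_pos"]
    C=T@np.array(s["T_tool_cam"]); return C[:3,3],C[:3,:3]
def K(s): return np.array([[s["fx"],0,s["cx"]],[0,s["fy"],s["cy"]],[0,0,1]])
def dist(s):
    for k in s:
        if "dist" in k: return np.array(s[k],float)
    return np.zeros(5)
def ray(s,row,col,st=None):
    o,Rc=cam(s,st); Rc=Rc if Rc.shape==(3,3) else R.from_quat(Rc).as_matrix()
    p=cv2.undistortPoints(np.array([[[col,row]]],float),K(s),dist(s))[0,0]
    d=Rc@np.array([p[0],-p[1],-1]); return o,d/np.linalg.norm(d)
def at_z(s,row,col,z,st=None):
    o,d=ray(s,row,col,st); return o+d*(z-o[2])/d[2]
def proj(s,P,st=None):
    o,Rc=cam(s,st); c=Rc.T@(np.array(P)-o); 
    return cv2.projectPoints(np.array([[c[0],-c[1],-c[2]]]),np.zeros(3),np.zeros(3),K(s),dist(s))[0].ravel()
def tri(rays):
    A=sum(np.eye(3)-np.outer(d,d) for o,d in rays);b=sum((np.eye(3)-np.outer(d,d))@o for o,d in rays)
    return np.linalg.solve(A,b)
def save(s,n,box=None,f=1):
    im=s["img"][:,:,::-1]
    if box: im=im[box[1]:box[3],box[0]:box[2]]
    cv2.imwrite("pics/"+n,cv2.resize(im,None,fx=f,fy=f,interpolation=cv2.INTER_CUBIC))
E
python3 - <<'E'
from h import *
st=r.get_state(); print(st)
S={n:r.snapshot(n) for n in("side","top","wrist")}
for n,s in S.items():
    print(n,{k:np.round(v,3).tolist() if not isinstance(v,str) else v for k,v in s.items() if k!="img"})
a=[S[n]["img"][:,:,::-1] for n in("side","top")]
cv2.imwrite("pics/a.png",cv2.resize(a[0],None,fx=1.25,fy=1.25)); cv2.imwrite("pics/b.png",cv2.resize(a[1],None,fx=1.25,fy=1.25))
zs=dict(bore=.155,gate_hinge=.165,gate_grip=.203,seat=.1,rest=0,guard=0,hammer=0,disc=0,hub=0,pin=.155)
for l,z in zs.items():
  for n in("side","top","wrist"):
    for d in r.spot_point(l,n)[:4]:
        if d["confidence"]>.2: print(l,n,round(d["confidence"],2),np.round(d["location"]),np.round(at_z(S[n],*d["location"],z,st),3))
for n in("side","top"):
    for d in r.spot_in("pin",n): print(n,d)
E
```

```text
{'clock': 0.0, 'q': array([ 1.28680867,  0.68998778, -0.19452746,  1.56635102,  0.15733335,
        0.90248965, -0.21507149]), 'qd': array([ 0.00173939,  0.00086265,  0.0004889 , -0.0006972 , -0.0002367 ,
       -0.0013729 , -0.00059114]), 'joint_torque': array([ 8.70824624e-05, -5.27559650e+01, -1.26709912e+00, -1.53426772e+01,
       -5.27233304e-02,  6.53602474e-03,  1.87804835e-04]), 'tool_pos': array([ 0.19504495, -0.59311888,  0.23790615]), 'eef_rot': array([ 9.87391032e-01,  1.58297516e-01, -2.18932019e-04, -8.93308550e-04]), 'contact_force': array([0.09005132, 0.51453933, 0.39910633]), 'moment': array([ 0.0718365 , -0.01711452, -0.03855689]), 'opening': 1.0001682189020613}
side {'fx': 365.816, 'fy': 365.816, 'cx': 314.071, 'cy': 187.863, 'origin': [0.196, -0.471, 0.551], 'rotation': [0.436, -0.154, -0.281, 0.841]}
top {'fx': 382.653, 'fy': 382.653, 'cx': 319.404, 'cy': 201.581, 'origin': [0.4, 0.013, 1.074], 'rotation': [0.049, -0.071, -0.696, 0.713]}
wrist {'fx': 296.281, 'fy': 296.281, 'cx': 316.994, 'cy': 200.112, 'T_tool_cam': [[-0.0, 0.959, 0.284, 0.075], [1.0, 0.0, -0.0
[... 1017 characters left out ...]
. 201.] [0.538 0.313 0.   ]
pin side 0.74 [186. 364.] [ 0.626 -0.076  0.155]
pin side 0.68 [258. 428.] [ 0.57  -0.27   0.155]
pin side 0.65 [270. 392.] [ 0.51  -0.254  0.155]
pin top 0.65 [174. 393.] [ 0.631 -0.196  0.155]
pin top 0.58 [191. 383.] [ 0.588 -0.171  0.155]
pin top 0.51 [176. 343.] [ 0.624 -0.072  0.155]
side {'rect': [390.1, 248.7, 400.7, 281.6], 'confidence': 0.77}
side {'rect': [419.4, 231.9, 437.2, 279.5], 'confidence': 0.67}
side {'rect': [358.6, 158.7, 373.7, 199.2], 'confidence': 0.66}
side {'rect': [302.2, 135.0, 367.5, 208.9], 'confidence': 0.37}
top {'rect': [387.3, 165.0, 401.6, 176.7], 'confidence': 0.64}
top {'rect': [380.3, 187.2, 387.3, 193.2], 'confidence': 0.61}
```

View images.

View pics/a.png

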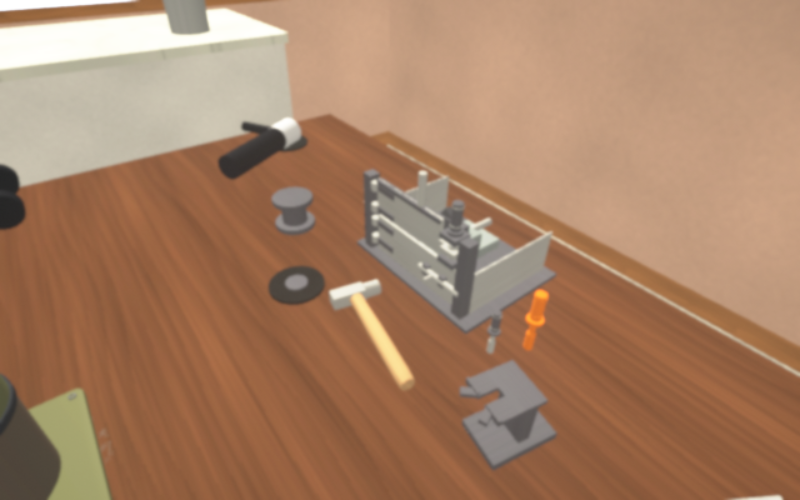

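View pics/b.png

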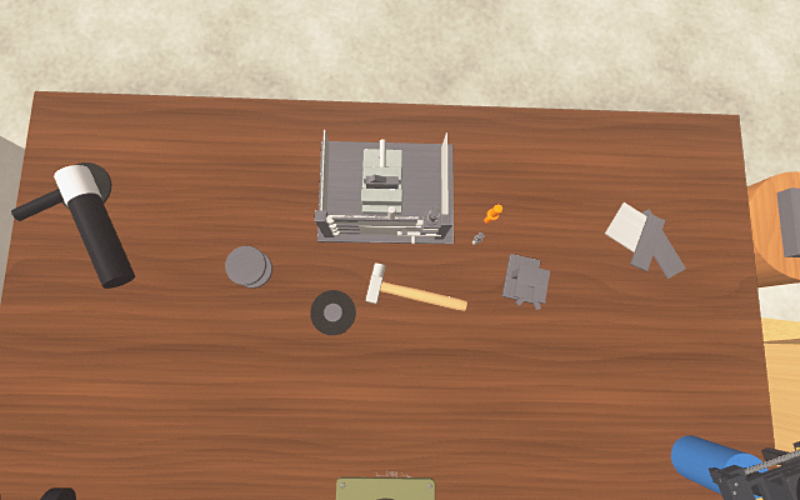

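```bash
cat >> h.py <<'E'
_c=cam
def cam(s,st=None):
    o,Q=_c(s,st); return o,(Q if Q.shape==(3,3) else R.from_quat(Q).as_matrix())
def goal(P,yaw=None):
    "shift (40 mm units, tool axes) and twist (6 deg units) to bring TCP to P"
    st=r.get_state(); M=R.from_quat(st["eef_rot"]).as_matrix()
    t=np.arctan2(M[1,0],M[0,0]); o="t=%.2f pos=%s yaw=%.1f tilt=%.2f"%(st["clock"],np.round(st["tool_pos"],4),np.degrees(t),np.degrees(np.arccos(-M[2,2])))
    print(o,"shift",np.round(M.T@(np.array(P)-st["tool_pos"])/.04,3),"twist",None if yaw is None else round((np.degrees(t)-yaw)/6,2))
E
python3 -m jog '[{"translation":[0,0,-1],"twist":1,"claw":50},{"translation":[0,0,-1],"twist":1,"claw":50},{"translation":[0,0,-1],"twist":1,"claw":50},{"translation":[0,0,-1],"twist":0,"claw":50},{"translation":[0.5,-0.8,0],"twist":0,"claw":50},{"translation":[0.5,-0.8,0],"twist":0,"claw":50},{"translation":[0.5,-0.8,0],"twist":0,"claw":50},{"translation":[0.5,-0.8,0],"twist":0,"claw":50},{"translation":[0.5,-0.8,0],"twist":0,"claw":50},{"translation":[0.5,-0.8,0],"twist":0,"claw":50},{"translation":[0.5,-0.8,0],"twist":0,"claw":50},{"translation":[0.5,-0.8,0],"twist":0,"claw":50},{"translation":[0.5,-0.8,0],"twist":0,"claw":50},{"translation":[0.5,-0.8,0],"twist":0,"claw":50},{"translation":[0,0,0],"twist":0,"claw":50},{"translation":[0,0,0],"twist":0,"claw":50}]' 10
python3 - <<'E'
from h import *
goal([.46,-.27,.36],0)
E
```

```text
clock: 3.08
tool_pos: [0.3954, -0.2709, 0.399]
eef_rot: [1.0, 0.005, 0.0, -0.0]
contact_force: [0.2, -1.1, 0.5]
opening: 0.498
t=3.08 pos=[ 0.3954 -0.2709  0.399 ] yaw=0.5 tilt=0.04 shift [ 1.615 -0.007  0.976] twist 0.09
```

```bash
cat > look.py <<'E'
import sys
from h import *
n=sys.argv[1]; st=r.get_state(); s=r.snapshot("wrist"); save(s,n+".png")
np.savez("pics/"+n+".npz",pos=st["tool_pos"],rot=st["eef_rot"],**{k:v for k,v in s.items()})
print(st["tool_pos"],[k for k in s])
for l,z in [a.split("=") for a in sys.argv[2:]]:
    for d in r.spot_point(l,"wrist")[:3]:
        if d["confidence"]>.2: print(l,round(d["confidence"],2),np.round(d["location"],1),np.round(at_z(s,*d["location"],float(z),st),4))
E
python3 look.py w1 seat=.1 rest=0
python3 -m jog '[{"translation":[0.6,-0.6,0],"twist":0,"claw":50},{"translation":[0.6,-0.6,0],"twist":0,"claw":50},{"translation":[0.6,-0.6,0],"twist":0,"claw":50},{"translation":[0.6,-0.6,0],"twist":0,"claw":50},{"translation":[0.6,-0.6,0],"twist":0,"claw":50},{"translation":[0.6,-0.6,0],"twist":0,"claw":50},{"translation":[0.6,-0.6,0],"twist":0,"claw":50},{"translation":[0,-0.6,0],"twist":0,"claw":50},{"translation":[0,0,0],"twist":0,"claw":50},{"translation":[0,0,0],"twist":0,"claw":50}]'
python3 look.py w2 bore=.155 pin=.155 gate_grip=.203 gate_hinge=.165 seat=.1 guard=0
```

```text
[ 0.39539763 -0.27088155  0.39898882] ['img', 'fx', 'fy', 'cx', 'cy', 'T_tool_cam']
seat 0.83 [ 90.  330.4] [ 0.5007 -0.2874  0.1   ]
rest 0.68 [ 94.2 325.9] [ 0.5007 -0.2839  0.    ]
rest 0.33 [102.  196.3] [ 0.4857 -0.0572  0.    ]
clock: 4.07
tool_pos: [0.5613, -0.0809, 0.3984]
eef_rot: [1.0, 0.002, -0.0, 0.0]
contact_force: [0.1, -0.5, -0.9]
opening: 0.507
[ 0.56131027 -0.08086165  0.39837351] ['img', 'fx', 'fy', 'cx', 'cy', 'T_tool_cam']
bore 0.63 [116.2 313. ] [ 0.6309 -0.0742  0.155 ]
pin 0.87 [ 93.  406.1] [ 0.6591 -0.1898  0.155 ]
pin 0.7 [121.4 315.6] [ 0.6246 -0.0775  0.155 ]
pin 0.57 [128.  385.8] [ 0.6167 -0.1676  0.155 ]
gate_grip 0.93 [123.2 241. ] [0.6237 0.0058 0.203 ]
gate_hinge 0.56 [121.6 153.1] [0.6239 0.1242 0.165 ]
seat 0.67 [206.9 451.4] [ 0.4933 -0.2921  0.1   ]
guard 0.78 [119.8 256. ] [0.6225 0.029  0.    ]
```

View pics/w1.png

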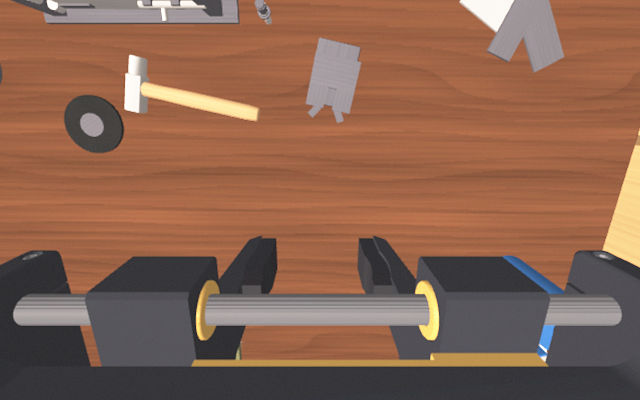

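View pics/w2.png

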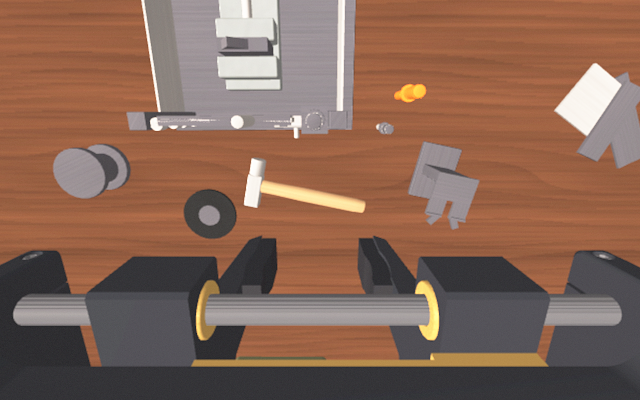

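```bash
python3 - <<'E'
import cv2,numpy as np
a=np.load("pics/w1.npz")["img"][25:135,280:390,::-1]; b=np.load("pics/w2.npz")["img"][85:165,270:430,::-1]
a=cv2.resize(a,None,fx=5,fy=5,interpolation=2)[:, :]; cv2.imwrite("pics/c1.png",a)
cv2.imwrite("pics/c2.png",cv2.resize(b,None,fx=5,fy=5,interpolation=2))
E
```

```text
(no output)
```

View pics/c1.png

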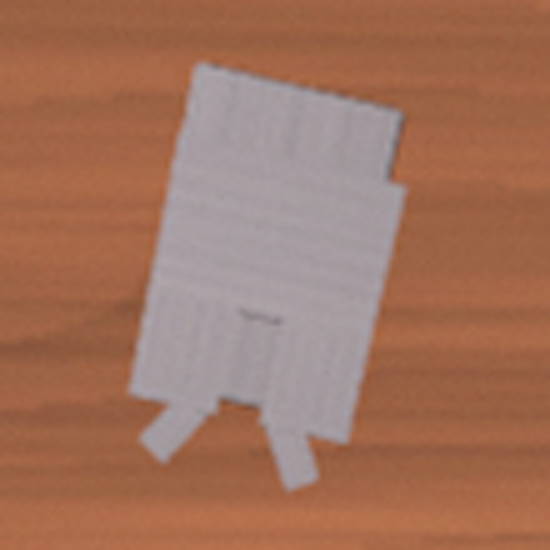

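View pics/c2.png

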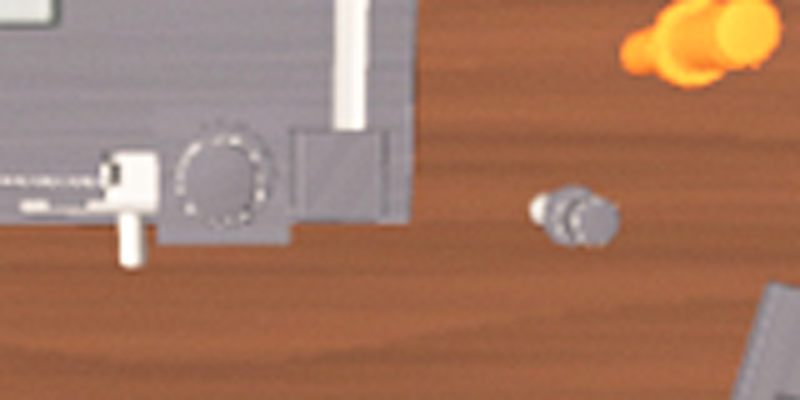

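```bash
python3 - <<'E'
from h import *
def L(n):
    z=np.load(f"pics/{n}.npz"); return {k:z[k] for k in("fx","fy","cx","cy","T_tool_cam")},dict(tool_pos=z["pos"],eef_rot=z["rot"])
s,st=L("w1")
f=lambda u,v,z=.1: at_z(s,25+v/5-.4,280+u/5-.4,z,st)
P={k:f(*k) for k in[(130,393),(348,442),(404,185),(218,400),(262,410),(260,316),(240,403)]}
for k,p in P.items(): print(k,np.round(p,4))
for a,b in[((130,393),(348,442)),((348,442),(404,185)),((240,403),(260,316))]:
    d=P[b]-P[a]; print(a,b,np.hypot(*d[:2]),np.degrees(np.arctan2(d[1],d[0])))
s,st=L("w2")
print("pin top",at_z(s,120,313.4,.209,st),"rod top",at_z(s,122,237.5,.225,st))
E
```

```text
(130, 393) [ 0.4826 -0.2523  0.1   ]
(348, 442) [ 0.4697 -0.3153  0.1   ]
(404, 185) [ 0.5379 -0.328   0.1   ]
(218, 400) [ 0.4809 -0.2775  0.1   ]
(262, 410) [ 0.4783 -0.2902  0.1   ]
(260, 316) [ 0.5036 -0.289   0.1   ]
(240, 403) [ 0.4801 -0.2839  0.1   ]
(130, 393) (348, 442) 0.06427263184503419 -101.56053480152435
(348, 442) (404, 185) 0.06934104261722326 -10.578351654858555
(240, 403) (260, 316) 0.024024617020978058 -12.486896472222606
pin top [ 0.62761075 -0.07534144  0.209     ] rod top [0.62567724 0.0038895  0.225     ]
```

```bash
python3 -m jog '[{"translation":[0.4,-0.04,0.8],"twist":0,"claw":50},{"translation":[0.4,-0.04,0.8],"twist":0,"claw":50},{"translation":[0.4,-0.04,0.8],"twist":0,"claw":50},{"translation":[0.44,-0.03,0.8],"twist":0,"claw":50},{"translation":[0,0,0.4],"twist":0,"claw":50},{"translation":[0,0,0],"twist":0,"claw":50},{"translation":[0,0,0],"twist":0,"claw":50}]'
python3 look.py w3 bore=.155 pin=.155 gate_grip=.203
python3 - <<'E'
from h import *
goal([.627,-.075,.172],0)
E
```

```text
clock: 5.0
tool_pos: [0.6265, -0.0746, 0.2543]
eef_rot: [1.0, 0.002, -0.001, 0.0]
contact_force: [-0.5, 0.3, 0.5]
opening: 0.501
[ 0.6265263  -0.07462156  0.25426928] ['img', 'fx', 'fy', 'cx', 'cy', 'T_tool_cam']
bore 0.75 [202.2 319.3] [ 0.6259 -0.0752  0.155 ]
pin 0.87 [200.6 320.7] [ 0.6274 -0.0764  0.155 ]
pin 0.64 [186.1 411.8] [ 0.6406 -0.1543  0.155 ]
pin 0.58 [146.4 446. ] [ 0.6743 -0.1792  0.155 ]
gate_grip 0.83 [224.4 209.1] [0.6238 0.004  0.203 ]
t=5.20 pos=[ 0.6278 -0.0744  0.2569] yaw=0.2 tilt=0.21 shift [-0.028  0.013  2.122] twist 0.03
```

View pics/w3.png

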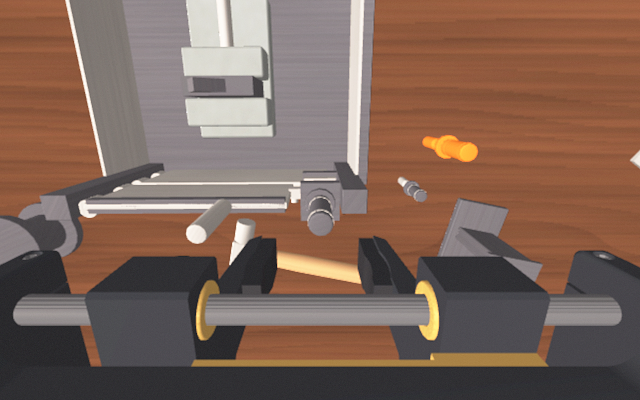

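```bash
python3 -m jog '[{"translation":[0,0.03,0.6],"twist":0,"claw":50},{"translation":[0,0,0.6],"twist":0,"claw":50},{"translation":[0,0,0.5],"twist":0,"claw":50},{"translation":[0,0,0.42],"twist":0,"claw":50},{"translation":[0,0,0],"twist":0,"claw":15},{"translation":[0,0,0],"twist":0,"claw":10},{"translation":[0,0,0],"twist":0,"claw":5},{"translation":[0,0,0],"twist":0,"claw":5},{"translation":[0,0,0],"twist":0,"claw":5},{"translation":[0,0,0],"twist":0,"claw":5},{"translation":[0,0,0],"twist":0,"claw":5}]' 25
python3 - <<'E'
from h import *
goal([.6268,-.0755,.27],0); print(r.get_state()["contact_force"])
E
```

```text
clock: 6.12
tool_pos: [0.6283, -0.0758, 0.1718]
eef_rot: [1.0, 0.002, 0.002, 0.0]
contact_force: [-0.6, -1.4, 6.6]
opening: 0.195
t=6.12 pos=[ 0.6283 -0.0758  0.1718] yaw=0.2 tilt=0.21 shift [-0.029 -0.005 -2.456] twist 0.03
[-0.5840514  -1.35633382  6.62458045]
```

```bash
python3 -m jog '[{"translation":[0,0,-0.1],"twist":0,"claw":5},{"translation":[0,0,-0.2],"twist":0,"claw":5},{"translation":[0,0,-0.25],"twist":0,"claw":5},{"translation":[0,0,-0.25],"twist":0,"claw":5},{"translation":[0,0,-0.25],"twist":0,"claw":5},{"translation":[0,0,-0.25],"twist":0,"claw":5},{"translation":[0,0,-0.25],"twist":0,"claw":5},{"translation":[0,0,-0.25],"twist":0,"claw":5},{"translation":[0,0,-0.25],"twist":0,"claw":5},{"translation":[0,0,-0.25],"twist":0,"claw":5},{"translation":[0,0,-0.25],"twist":0,"claw":5},{"translation":[0,0,0],"twist":0,"claw":5},{"translation":[0,0,0],"twist":0,"claw":5}]' 35
python3 - <<'E'
from h import *
y=-11.2;u=np.array([np.cos(np.radians(y)),np.sin(np.radians(y)),0]);seat=np.array([.499,-.2882,0])
goal(seat-.09*u+[0,0,.272],y); print(r.get_state()["contact_force"],r.get_state()["q"])
E
```

```text
clock: 7.2
tool_pos: [0.6273, -0.0753, 0.2726]
eef_rot: [1.0, 0.002, 0.001, 0.0]
contact_force: [-0.5, 0.4, -2.9]
opening: 0.188
t=7.20 pos=[ 0.6273 -0.0753  0.2726] yaw=0.2 tilt=0.07 shift [-5.433  4.865  0.008] twist 1.9
[-0.54967035  0.38629643 -2.85289019] [ 0.17216652  0.66457833 -0.23042145  1.50240548  0.16910956  0.9929533
 -1.67042948]
```

```bash
python3 -m jog '[{"translation":[-0.2,0.2,0],"twist":0,"claw":5},{"translation":[-0.5,0.45,0],"twist":0,"claw":5},{"translation":[-0.5,0.45,0],"twist":0,"claw":5},{"translation":[-0.5,0.45,0],"twist":0,"claw":5},{"translation":[-0.5,0.45,0],"twist":0,"claw":5},{"translation":[-0.5,0.45,0],"twist":0,"claw":5},{"translation":[-0.5,0.45,0],"twist":0,"claw":5},{"translation":[-0.5,0.45,0],"twist":0,"claw":5},{"translation":[-0.5,0.45,0],"twist":0,"claw":5},{"translation":[-0.5,0.45,0],"twist":0,"claw":5},{"translation":[-0.5,0.45,0],"twist":0,"claw":5},{"translation":[-0.23,0.17,0],"twist":0,"claw":5},{"translation":[0,0,0],"twist":0.9,"claw":5},{"translation":[0,0,0],"twist":1,"claw":5},{"translation":[0,0,0],"twist":0,"claw":5},{"translation":[0,0,0],"twist":0,"claw":5}]'
python3 look.py w4 seat=.1 rest=0
python3 - <<'E'
from h import *
y=-11.2;u=np.array([np.cos(np.radians(y)),np.sin(np.radians(y)),0]);seat=np.array([.499,-.2882,0])
goal(seat-.09*u+[0,0,.125],y)
im=np.load("pics/w4.npz")["img"]; b=im[60:260,220:440,::-1]
cv2.imwrite("pics/c4.png",cv2.resize(b,None,fx=3,fy=3,interpolation=2))
E
```

```text
clock: 8.53
tool_pos: [0.4104, -0.2705, 0.2717]
eef_rot: [0.995, -0.096, -0.0, -0.0]
contact_force: [0.1, 0.1, -2.4]
opening: 0.189
[ 0.41043982 -0.27047419  0.27170386] ['img', 'fx', 'fy', 'cx', 'cy', 'T_tool_cam']
seat 0.8 [100.6 319. ] [ 0.4944 -0.2872  0.1   ]
rest 0.96 [101.4 318.2] [ 0.497  -0.2872  0.    ]
t=8.68 pos=[ 0.4107 -0.2705  0.2718] yaw=-11.0 tilt=0.02 shift [3.000e-03 6.000e-03 3.669e+00] twist 0.03
```

View pics/c4.png

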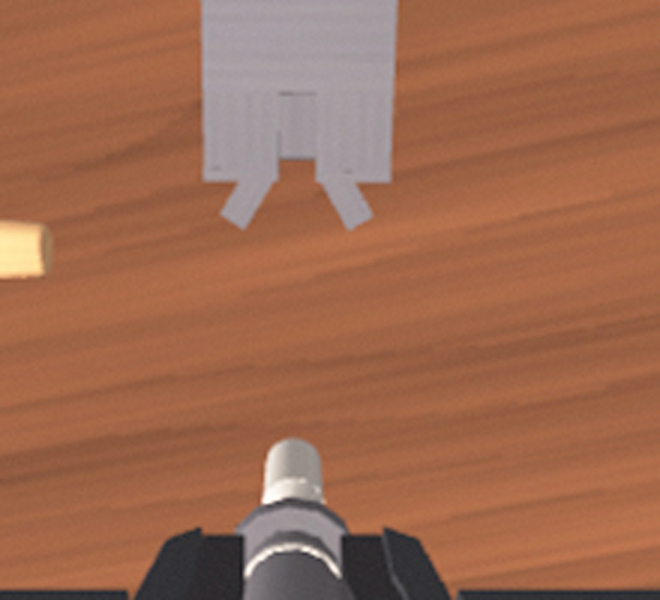

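```bash
python3 - <<'E'
from h import *
z=np.load("pics/w4.npz");s={k:z[k] for k in("fx","fy","cx","cy","T_tool_cam")};st=dict(tool_pos=z["pos"],eef_rot=z["rot"])
M=R.from_quat(z["rot"]).as_matrix()
for n,u,v,h in[("end",297,93,.1),("front L",205,181,.1),("front R",391,181,.1),("slot L",277,165,.1),("slot R",318,165,.1),("mouth L",222,216,.1),("mouth R",372,216,.1),("tip",294,440,.195)]:
    p=at_z(s,60+v/3-.33,220+u/3-.33,h,st); print(n,np.round(p,4),"tool mm",np.round(1e3*M.T@(p-z["pos"]),1))
E
```

```text
end [ 0.5038 -0.2887  0.1   ] tool mm [9.520e+01 1.000e-01 1.717e+02]
front L [ 0.4818 -0.252   0.1   ] tool mm [ 66.6 -31.8 171.7]
front R [ 0.4695 -0.3152  0.1   ] tool mm [ 66.6  32.7 171.7]
slot L [ 0.4822 -0.2775  0.1   ] tool mm [ 71.9  -6.8 171.7]
slot R [ 0.4796 -0.2914  0.1   ] tool mm [ 71.9   7.3 171.7]
mouth L [ 0.4691 -0.2552  0.1   ] tool mm [ 54.8 -26.1 171.7]
mouth R [ 0.4591 -0.3068  0.1   ] tool mm [ 54.8  26.4 171.7]
tip [ 0.4133 -0.2699  0.195 ] tool mm [ 2.7 -1.1 76.7]
```

```bash
python3 -m jog '[{"translation":[0,0,0.5],"twist":0,"claw":5},{"translation":[0,0,0.5],"twist":0,"claw":5},{"translation":[0,0,0.5],"twist":0,"claw":5},{"translation":[0,0,0.5],"twist":0,"claw":5},{"translation":[0,0,0.5],"twist":0,"claw":5},{"translation":[0,0,0.5],"twist":0,"claw":5},{"translation":[0,0,0.5],"twist":0,"claw":5},{"translation":[0,0,0.17],"twist":0,"claw":5},{"translation":[0.3,0,0],"twist":0,"claw":5},{"translation":[0.3,0,0],"twist":0,"claw":5},{"translation":[0.1,0,0],"twist":0,"claw":5},{"translation":[0,0,0],"twist":0,"claw":5},{"translation":[0,0,0],"twist":0,"claw":5}]'
python3 look.py w5 seat=.1
python3 - <<'E'
from h import *
goal([.4976,-.2875,.125],-11.2)
im=np.load("pics/w5.npz")["img"]; b=im[100:300,210:430,::-1]
cv2.imwrite("pics/c5.png",cv2.resize(b,None,fx=3,fy=3,interpolation=2))
E
```

```text
clock: 9.77
tool_pos: [0.4378, -0.2763, 0.1254]
eef_rot: [0.995, -0.097, -0.0, 0.0]
contact_force: [-0.4, 0.8, -1.4]
opening: 0.191
[ 0.43777799 -0.27627111  0.12543071] ['img', 'fx', 'fy', 'cx', 'cy', 'T_tool_cam']
seat 0.6 [141.4 320.7] [ 0.4947 -0.2881  0.1   ]
t=9.87 pos=[ 0.4371 -0.2763  0.1253] yaw=-11.2 tilt=0.05 shift [ 1.538 -0.019  0.007] twist 0.0
```

View pics/c5.png

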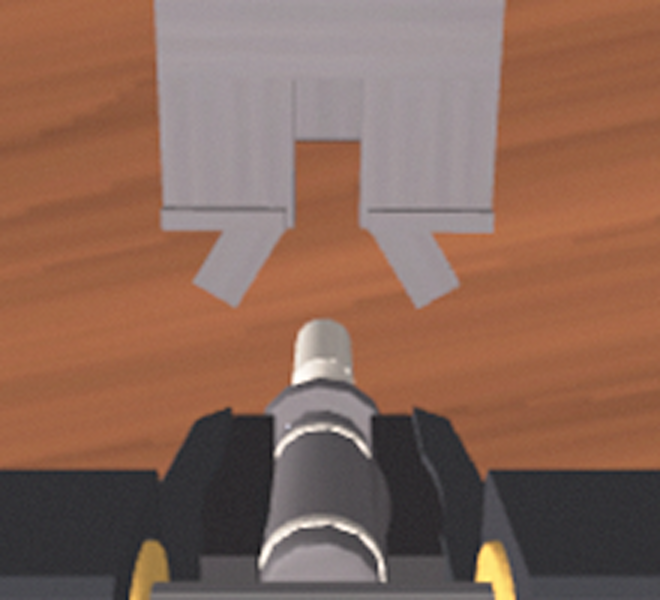

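```bash
python3 -m jog '[{"translation":[0.1,0.03,0],"twist":0,"claw":5},{"translation":[0.2,0,0],"twist":0,"claw":5},{"translation":[0.2,0,0],"twist":0,"claw":5},{"translation":[0.2,0,0],"twist":0,"claw":5},{"translation":[0.2,0,0],"twist":0,"claw":5},{"translation":[0.2,0,0],"twist":0,"claw":5},{"translation":[0.2,0,0],"twist":0,"claw":5},{"translation":[0.15,0,0],"twist":0,"claw":5},{"translation":[0.09,0,0],"twist":0,"claw":5},{"translation":[0,0,0],"twist":0,"claw":5},{"translation":[0,0,0],"twist":0,"claw":5}]'
python3 look.py w6
python3 - <<'E'
from h import *
goal([.4976,-.2875,.117],-11.2)
im=np.load("pics/w6.npz")["img"]; b=im[100:300,210:430,::-1]
cv2.imwrite("pics/c6.png",cv2.resize(b,None,fx=3,fy=3,interpolation=2))
E
```

```text
clock: 10.78
tool_pos: [0.498, -0.2894, 0.125]
eef_rot: [0.995, -0.097, -0.0, -0.0]
contact_force: [0.7, 0.2, -2.1]
opening: 0.194
[ 0.49800325 -0.28943384  0.12500086] ['img', 'fx', 'fy', 'cx', 'cy', 'T_tool_cam']
t=10.83 pos=[ 0.4976 -0.2894  0.125 ] yaw=-11.2 tilt=0.05 shift [-0.01  -0.047  0.2  ] twist 0.0
```

View pics/c6.png

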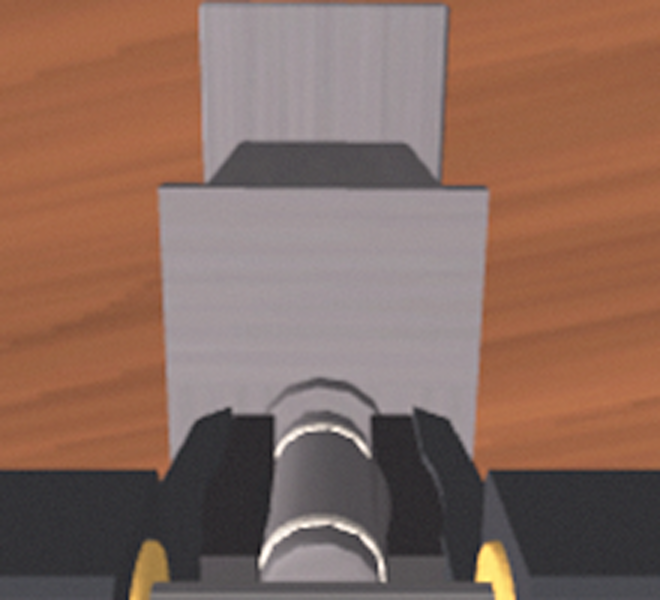

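```bash
python3 -m jog '[{"translation":[0,0,0.06],"twist":0,"claw":5},{"translation":[0,0,0.06],"twist":0,"claw":5},{"translation":[0,0,0.05],"twist":0,"claw":5},{"translation":[0,0,0],"twist":0,"claw":5},{"translation":[0,0,0],"twist":0,"claw":5}]'
python3 -m jog '[{"translation":[0,0,0.02],"twist":0,"claw":5},{"translation":[0,0,0.02],"twist":0,"claw":5},{"translation":[0,0,0],"twist":0,"claw":5}]'
```

```text
clock: 11.25
tool_pos: [0.498, -0.2894, 0.1181]
eef_rot: [0.995, -0.098, -0.0, -0.0]
contact_force: [0.1, 0.3, -2.1]
opening: 0.192
clock: 11.5
tool_pos: [0.4983, -0.2896, 0.1168]
eef_rot: [0.995, -0.097, 0.0, 0.0]
contact_force: [-0.1, -0.2, -0.4]
opening: 0.194
```

```bash
python3 -m jog '[{"translation":[0,0,0.02],"twist":0,"claw":5},{"translation":[0,0,0],"twist":0,"claw":5},{"translation":[0,0,0],"twist":0,"claw":5}]'
python3 look.py w7
python3 - <<'E'
from h import *
im=np.load("pics/w7.npz")["img"]; b=im[130:300,250:390,::-1]
s=r.snapshot("side"); c=s["img"][225:375,340:480,::-1]
c=cv2.resize(c,(400,428),interpolation=2); b=cv2.resize(b,(353,428),interpolation=2)
cv2.imwrite("pics/c7.png",np.hstack([b,c]))
E
```

```text
clock: 11.75
tool_pos: [0.4983, -0.2896, 0.1168]
eef_rot: [0.995, -0.098, 0.0, 0.0]
contact_force: [-1.2, -0.1, 5.7]
opening: 0.196
[ 0.4982807  -0.28964139  0.11675356] ['img', 'fx', 'fy', 'cx', 'cy', 'T_tool_cam']
```

View pics/c7.png

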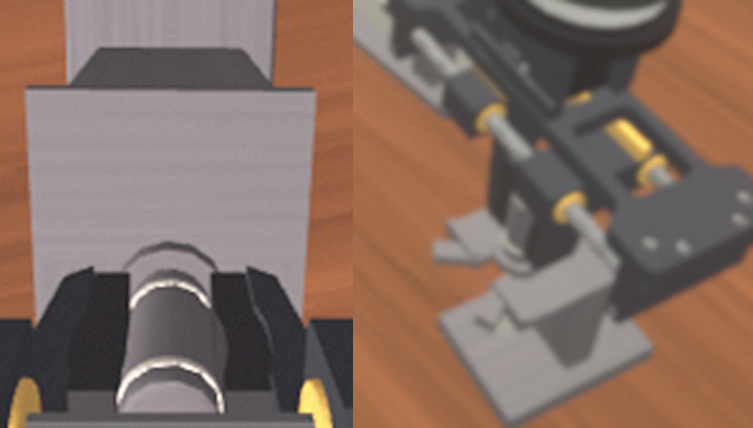

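```bash
python3 -m jog '[{"translation":[0,0,-0.02],"twist":0,"claw":22},{"translation":[0,0,0],"twist":0,"claw":30},{"translation":[0,0,0],"twist":0,"claw":40},{"translation":[0,0,0],"twist":0,"claw":45},{"translation":[0,0,0],"twist":0,"claw":45},{"translation":[0,0,-0.2],"twist":0,"claw":45},{"translation":[0,0,-0.4],"twist":0,"claw":45},{"translation":[0,0,-0.6],"twist":0,"claw":45},{"translation":[0,0,-1],"twist":0,"claw":45},{"translation":[0,0,-1],"twist":0,"claw":45},{"translation":[0,0,-0.8],"twist":0,"claw":45},{"translation":[-0.5,0,0],"twist":0,"claw":45},{"translation":[-0.5,0,0],"twist":0,"claw":45},{"translation":[-0.5,0,0],"twist":0,"claw":45},{"translation":[0,0,0],"twist":0,"claw":45},{"translation":[0,0,0],"twist":0,"claw":45}]' 10
python3 look.py w8 pin=.1 seat=.1
python3 - <<'E'
from h import *
goal([.6247,.004,.28],0)
im=np.load("pics/w8.npz")["img"]; b=im[40:240,220:420,::-1]
s=r.snapshot("side"); print([ (d["confidence"],d["location"],at_z(s,*d["location"],.1)) for d in r.spot_point("pin","side")])
c=s["img"][225:375,340:480,::-1]
c=cv2.resize(c,(380,407),interpolation=2); b=cv2.resize(b,(407,407),interpolation=2)
cv2.imwrite("pics/c8.png",np.hstack([b,c]))
E
```

```text
clock: 13.18
tool_pos: [0.4388, -0.278, 0.2775]
eef_rot: [0.995, -0.098, 0.0, 0.0]
contact_force: [0.6, -0.1, 0.2]
opening: 0.453
[ 0.43879545 -0.27799334  0.27747215] ['img', 'fx', 'fy', 'cx', 'cy', 'T_tool_cam']
pin 0.96 [ 41.8 211.7] [ 0.5977 -0.2021  0.1   ]
pin 0.65 [127.2 318.5] [ 0.4968 -0.2896  0.1   ]
seat 0.59 [130.3 316.2] [ 0.4941 -0.2865  0.1   ]
t=13.33 pos=[ 0.4406 -0.2779  0.277 ] yaw=-11.2 tilt=0.09 shift [ 3.152 -7.805 -0.071] twist -1.86
[(0.74, [317.9, 396.9], array([ 0.49168804, -0.29022443,  0.1       ])), (0.61, [256.6, 427.1], array([ 0.62483515, -0.23863117,  0.1       ])), (0.46, [266.7, 395.9], array([ 0.56451921, -0.22241393,  0.1       ]))]
```

View pics/c8.png

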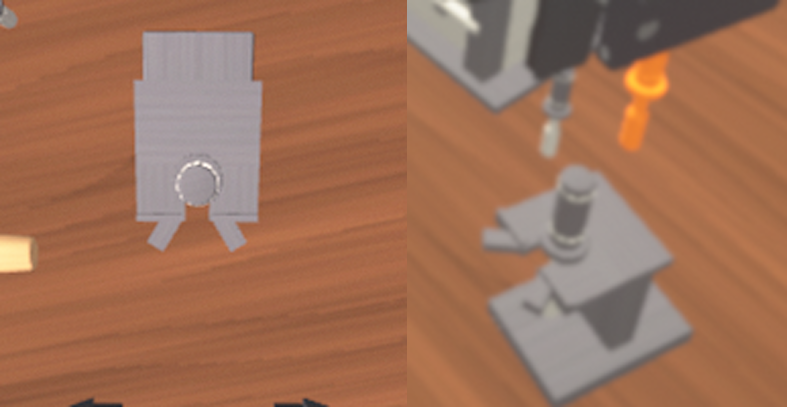

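```bash
python3 -m jog '[{"translation":[0,0,0],"twist":-0.93,"claw":50},{"translation":[0,0,0],"twist":-0.93,"claw":50},{"translation":[0.46,-0.7,0],"twist":0,"claw":50},{"translation":[0.46,-0.7,0],"twist":0,"claw":50},{"translation":[0.46,-0.7,0],"twist":0,"claw":50},{"translation":[0.46,-0.7,0],"twist":0,"claw":50},{"translation":[0.46,-0.7,0],"twist":0,"claw":50},{"translation":[0.46,-0.7,0],"twist":0,"claw":50},{"translation":[0.46,-0.7,0],"twist":0,"claw":50},{"translation":[0.46,-0.7,0],"twist":0,"claw":50},{"translation":[0.46,-0.7,0],"twist":0,"claw":50},{"translation":[0.46,-0.7,0],"twist":0,"claw":50},{"translation":[0,0,0],"twist":0,"claw":50},{"translation":[0,0,0],"twist":0,"claw":50}]'
python3 look.py w9 gate_grip=.203 gate_hinge=.165 bore=.155
python3 - <<'E'
from h import *
goal([.6245,.004,.184],0); print(r.get_state()["q"])
for n in("top","side"):
    s=r.snapshot(n)
    for l,z in(("gate_hinge",.165),("gate_grip",.203)):
        for d in r.spot_point(l,n)[:2]: print(n,l,d["confidence"],at_z(s,*d["location"],z))
E
```

```text
clock: 14.6
tool_pos: [0.6244, 0.0052, 0.276]
eef_rot: [1.0, 0.002, -0.0, -0.001]
contact_force: [0.2, -1.6, -0.1]
opening: 0.5
[0.6243731  0.00522744 0.27603531] ['img', 'fx', 'fy', 'cx', 'cy', 'T_tool_cam']
gate_grip 0.73 [209.5 319.4] [0.626  0.0049 0.203 ]
gate_grip 0.58 [192.2 406.1] [ 0.6403 -0.0617  0.203 ]
gate_grip 0.43 [197.7 187.3] [0.6351 0.1071 0.203 ]
gate_hinge 0.57 [199.  183.2] [0.6229 0.1283 0.165 ]
bore 0.79 [190.4 405.5] [ 0.6293 -0.0759  0.155 ]
bore 0.33 [252.1 355.8] [ 0.5656 -0.032   0.155 ]
t=14.80 pos=[6.231e-01 1.000e-04 2.766e-01] yaw=-0.2 tilt=0.09 shift [ 0.037 -0.1    2.314] twist -0.03
[ 0.05047204  0.64832659 -0.22659534  1.52361421  0.16460062  0.98918632
 -1.79612478]
top gate_hinge 0.72 [0.62931322 0.13254167 0.165     ]
top gate_grip 0.76 [0.62682916 0.0059502  0.203     ]
side gate_hinge 0.66 [0.62640718 0.12486298 0.165     ]
side gate_grip 0.88 [0.62740769 0.00719314 0.203     ]
```

```bash
python3 -m jog '[{"translation":[0.02,-0.05,0.6],"twist":0,"claw":50},{"translation":[0,0,0.6],"twist":0,"claw":50},{"translation":[0,0,0.6],"twist":0,"claw":50},{"translation":[0,0,0.5],"twist":0,"claw":50},{"translation":[0,0,0],"twist":0,"claw":50},{"translation":[0,0,0],"twist":0,"claw":30},{"translation":[0,0,0],"twist":0,"claw":20},{"translation":[0,0,0],"twist":0,"claw":5},{"translation":[0,0,0],"twist":0,"claw":5},{"translation":[0,0,0],"twist":0,"claw":5},{"translation":[0,0,0],"twist":0,"claw":5}]' 12
python3 - <<'E'
from h import *
goal([.625,.0045,.184],0)
E
```

```text
clock: 16.02
tool_pos: [0.6251, 0.003, 0.186]
eef_rot: [1.0, -0.001, 0.001, 0.001]
contact_force: [0.1, -2.1, 5.3]
opening: 0.149
t=16.02 pos=[0.6251 0.003  0.186 ] yaw=-0.1 tilt=0.15 shift [-0.003 -0.038  0.05 ] twist -0.01
```

```bash
python3 -m jog '[{"translation":[-0.157,-0.004,0],"twist":0.5,"claw":5},{"translation":[-0.157,-0.004,0],"twist":0.5,"claw":5},{"translation":[-0.157,-0.004,0],"twist":0.5,"claw":5},{"translation":[-0.157,-0.004,0],"twist":0.5,"claw":5},{"translation":[-0.157,-0.004,0],"twist":0.5,"claw":5},{"translation":[-0.157,-0.004,0],"twist":0.5,"claw":5},{"translation":[-0.157,-0.004,0],"twist":0.5,"claw":5},{"translation":[-0.157,-0.004,0],"twist":0.5,"claw":5},{"translation":[-0.157,-0.004,0],"twist":0.5,"claw":5},{"translation":[-0.157,-0.004,0],"twist":0.5,"claw":5}]'
python3 - <<'E'
from h import *
h=np.array([.6235,.1245]);a=np.radians(30)
st=r.get_state();d=st["tool_pos"][:2]-h;print(np.hypot(*d),np.degrees(np.arctan2(-d[0],-d[1])),st["q"],st["contact_force"])
goal([*(h+.12*np.array([-np.sin(a),-np.cos(a)])),.186],-30)
E
```

```text
clock: 16.85
tool_pos: [0.5649, 0.0185, 0.1859]
eef_rot: [0.965, -0.261, 0.001, 0.001]
contact_force: [-0.7, -3.0, 7.0]
opening: 0.155
0.12117061262311833 28.94641510540739 [-0.08568613  0.67694064 -0.05002408  1.80987141  0.05506115  0.65403054
 -2.26750785] [-0.73306549 -2.98270092  6.95607284]
t=16.85 pos=[0.5649 0.0185 0.1859] yaw=-30.3 tilt=0.17 shift [-0.056 -0.028 -0.002] twist -0.05
```

```bash
python3 - <<'E'
from h import *
yaw=np.radians(-30); f=lambda a:.12*np.array([-np.sin(a),-np.cos(a)])
for k in range(15):
    a=np.radians(30+4*k);v=(f(a+np.radians(4))-f(a))/.04
    c,s=np.cos(yaw),np.sin(yaw); print(k,np.round([c*v[0]+s*v[1],s*v[0]-c*v[1]],3),end=" ")
    yaw+=np.radians(.25*6)
E
```

```text
0 [-0.209 -0.007] 1 [-0.208 -0.027] 2 [-0.204 -0.047] 3 [-0.199 -0.066] 4 [-0.191 -0.085] 5 [-0.182 -0.103] 6 [-0.172 -0.12 ] 7 [-0.159 -0.136] 8 [-0.145 -0.151] 9 [-0.13  -0.164] 10 [-0.114 -0.176] 11 [-0.097 -0.186] 12 [-0.078 -0.194] 13 [-0.059 -0.201] 14 [-0.04  -0.206]
```

```bash
python3 -m jog '[{"translation":[-0.21,-0.01,0],"twist":-0.25,"claw":5},{"translation":[-0.21,-0.03,0],"twist":-0.25,"claw":5},{"translation":[-0.2,-0.05,0],"twist":-0.25,"claw":5},{"translation":[-0.2,-0.07,0],"twist":-0.25,"claw":5},{"translation":[-0.19,-0.085,0],"twist":-0.25,"claw":5},{"translation":[-0.18,-0.1,0],"twist":-0.25,"claw":5},{"translation":[-0.17,-0.12,0],"twist":-0.25,"claw":5},{"translation":[-0.16,-0.135,0],"twist":-0.25,"claw":5}]'
python3 - <<'E'
from h import *
h=np.array([.6235,.1245])
st=r.get_state();d=st["tool_pos"][:2]-h;print(np.hypot(*d),np.degrees(np.arctan2(-d[0],-d[1])),st["q"][6],st["contact_force"])
f=lambda a:h+.12*np.array([-np.sin(a),-np.cos(a)])
goal([*f(np.radians(62)),.186],-18)
E
```

```text
clock: 17.52
tool_pos: [0.5162, 0.0648, 0.1855]
eef_rot: [0.987, -0.158, -0.002, 0.003]
contact_force: [-5.8, -5.9, 9.7]
opening: 0.153
0.12282723022590904 60.89474980339819 -2.2146406896190785 [-5.77051691 -5.91264419  9.72923681]
t=17.52 pos=[0.5162 0.0648 0.1855] yaw=-18.2 tilt=0.36 shift [ 0.006 -0.092 -0.014] twist -0.03
```

```bash
python3 -m jog '[{"translation":[-0.14,-0.17,0],"twist":-0.25,"claw":5},{"translation":[-0.12,-0.18,0],"twist":-0.25,"claw":5},{"translation":[-0.1,-0.18,0],"twist":-0.25,"claw":5},{"translation":[-0.08,-0.19,0],"twist":-0.25,"claw":5},{"translation":[-0.07,-0.2,0],"twist":-0.25,"claw":5},{"translation":[-0.05,-0.2,0],"twist":-0.25,"claw":5},{"translation":[-0.03,-0.2,0],"twist":-0.25,"claw":5},{"translation":[0,0,0],"twist":0,"claw":5},{"translation":[0,0,0],"twist":0,"claw":5}]'
python3 - <<'E'
from h import *
h=np.array([.6235,.1245])
st=r.get_state();d=st["tool_pos"][:2]-h;print(np.hypot(*d),np.degrees(np.arctan2(-d[0],-d[1])),st["q"][6],st["contact_force"])
goal([.5035,.1225,.186],-8)
E
```

```text
clock: 18.27
tool_pos: [0.5036, 0.1262, 0.1845]
eef_rot: [0.998, -0.065, -0.004, 0.001]
contact_force: [-9.3, 1.8, 4.8]
opening: 0.152
0.11992871567983418 90.81164016682924 -2.1852183064820143 [-9.33369556  1.81329191  4.77476896]
t=18.27 pos=[0.5036 0.1262 0.1845] yaw=-7.4 tilt=0.47 shift [ 0.01   0.092 -0.038] twist 0.1
```

```bash
python3 -m jog '[{"translation":[0,0,0],"twist":0,"claw":20},{"translation":[0,0,0],"twist":0,"claw":30},{"translation":[0,0,0],"twist":0,"claw":40},{"translation":[0,0,0],"twist":0,"claw":50},{"translation":[0,0,-0.2],"twist":0,"claw":50},{"translation":[0,0,-0.5],"twist":0,"claw":50},{"translation":[0,0,-0.8],"twist":0,"claw":50},{"translation":[0,0,-0.8],"twist":0,"claw":50},{"translation":[0,0,-0.8],"twist":0,"claw":50},{"translation":[0,0,-0.8],"twist":0,"claw":50},{"translation":[-0.5,0,0],"twist":0,"claw":50},{"translation":[-0.5,0,0],"twist":0,"claw":50},{"translation":[0,0,0],"twist":0,"claw":50},{"translation":[0,0,0],"twist":0,"claw":50}]'
python3 look.py w10 gate_grip=.203 gate_hinge=.165
python3 - <<'E'
from h import *
for n in("top","side"):
    s=r.snapshot(n); save(s,"end_"+n+".png")
    for l,z in(("gate_hinge",.165),("gate_grip",.203),("pin",.1),("hammer",0),("disc",0),("hub",0),("gate_low",.05),("bolt",.05),("bore",.155)):
        for d in r.spot_point(l,n)[:3]: print(n,l,round(d["confidence"],2),np.round(d["location"]),np.round(at_z(s,*d["location"],z),3))
print(r.get_state()["contact_force"])
E
```

```text
clock: 19.43
tool_pos: [0.468, 0.1306, 0.3416]
eef_rot: [0.998, -0.065, 0.001, -0.0]
contact_force: [0.9, -0.0, 0.7]
opening: 0.504
[0.46798097 0.13058503 0.34157305] ['img', 'fx', 'fy', 'cx', 'cy', 'T_tool_cam']
gate_grip 0.64 [155.3 317.9] [0.5026 0.1268 0.203 ]
gate_hinge 0.62 [ 23.  301.9] [0.6263 0.1262 0.165 ]
top gate_hinge 0.88 [171. 259.] [0.628 0.134 0.165]
top pin 0.66 [172. 392.] [ 0.652 -0.205  0.1  ]
top pin 0.64 [232. 426.] [ 0.495 -0.291  0.1  ]
top pin 0.38 [191. 381.] [ 0.6   -0.177  0.1  ]
top hammer 0.69 [236. 335.] [ 0.487 -0.066  0.   ]
top hammer 0.54 [237. 416.] [ 0.489 -0.293  0.   ]
top disc 0.72 [248. 268.] [0.45 0.12 0.  ]
top disc 0.3 [176. 344.] [ 0.662 -0.09   0.   ]
top hub 0.57 [187. 306.] [0.626 0.02  0.   ]Traceback (most recent call last):
  File "<stdin>", line 5, in <module>
ValueError: it knows: bore, disc, gate_grip, gate_hinge, guard, hammer, hub, pin, rest, seat
```

```bash
python3 - <<'E'
from h import *
s=r.snapshot("side"); save(s,"end_side.png")
for l,z in(("gate_hinge",.165),("gate_grip",.203),("pin",.1),("hammer",0),("disc",0),("hub",0)):
    for d in r.spot_point(l,"side")[:3]: print(l,round(d["confidence"],2),np.round(d["location"]),np.round(at_z(s,*d["location"],z),3))
# unchanged regions vs the first side picture (bottom half + bolt, hammer, disc, hub)
a=cv2.imread("pics/a.png"); b=cv2.resize(s["img"][:,:,::-1],None,fx=1.25,fy=1.25)
for n,(x0,y0,x1,y1) in dict(bolt=(415,258,460,300),hammer=(325,275,420,395),disc=(262,260,330,310),hub=(270,183,318,235),bottom=(380,215,440,262)).items():
    d=cv2.absdiff(a[y0:y1,x0:x1],b[y0:y1,x0:x1]).max(2); print(n,"mean diff %.1f, share>40: %.3f"%(d.mean(),(d>40).mean()))
print(r.get_state()["contact_force"],r.get_state()["clock"])
E
```

```text
gate_hinge 0.59 [142. 301.] [0.623 0.127 0.165]
gate_hinge 0.4 [186. 363.] [ 0.613 -0.085  0.165]
gate_grip 0.83 [140. 250.] [0.501 0.132 0.203]
gate_grip 0.36 [180. 240.] [0.416 0.016 0.203]
pin 0.74 [256. 425.] [ 0.623 -0.237  0.1  ]
pin 0.73 [266. 393.] [ 0.563 -0.219  0.1  ]
pin 0.69 [312. 399.] [ 0.501 -0.285  0.1  ]
hammer 0.66 [272. 303.] [ 0.487 -0.067  0.   ]
hammer 0.66 [139. 251.] [0.686 0.489 0.   ]
disc 0.95 [226. 238.] [0.45  0.133 0.   ]
disc 0.53 [354. 388.] [ 0.495 -0.287  0.   ]
hub 0.8 [179. 238.] [0.541 0.308 0.   ]
bolt mean diff 1.2, share>40: 0.000
hammer mean diff 0.8, share>40: 0.000
disc mean diff 0.9, share>40: 0.000
hub mean diff 28.6, share>40: 0.346
bottom mean diff 10.0, share>40: 0.074
[-0.6358015   0.51814263 -0.36721666] 20.2833
```

```bash
python3 -c "
from plant import r
print(r.finish_job())"
```

```text
the job is handed in; nothing more can be done
None
```

The pin is parked in the rest's notch and the top half of the gate stands open at about 90°. The job was handed in at about 20 s of the 69 s allowed.

**Pin:** I drew the larger grey pin straight up 100 mm, slid its neck into the notch with no sign of contact, and lowered it. It met the shelf at the height a flat collar should, and I let go. The picture after release showed it upright behind the lips. In the final check the networks put it 3–4 mm from the seat, within their usual error.

**Gate:** I gripped the rod and swung the top half. After release, the wrist camera put it at about 90° to the guard. The side camera gave about 92°, and the top camera missed the rod.

**What I left alone:** Compared with the first side picture, the bolt, hammer and disc areas are unchanged. The hub and bottom-half areas do differ. I put that down to the opened gate or arm blocking the view of the hub and the top half no longer covering the bottom. The hub's detected position is still within a few mm. The bottom half could not be checked directly, because the networks do not know it.

- **Last joint:** it was heading towards its limit during the swing, so I stopped turning the gripper with the gate, turned it back and let the round rod slip in the grip.
- **Forces:** the final contact reading was under 1 N, so the arm was touching nothing. The highest I read between moves was about 13 N.
- **Pictures:** I had used all 12 views by then, so the final checks are numbers only; I never viewed a picture of the opened gate.

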